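Nest the turned bowls on the sanding board

ROBOT

A 6-joint arm with a two-finger parallel gripper is mounted at the origin on the work surface. World frame = base frame: x ahead of the robot, y to its left, z up, the work surface at z = 0. Lengths are in m, angles in rad, forces in N, time in s.
With the tool pointing down it reaches from about 0.375 to 0.925 m from the base axis. Payload 5.7 kg.
Tool frame: the origin (TCP) lies midway between the tips of the shut fingers; the grasp point (between the pads) lies 19 mm behind it; z points along the fingers, y is the line along which they close (so a half turn about z gives the same grasp; the last joint's range is limited). The gripper opens to 88 mm and grips with 3 to 60 N. Pads are 20 mm wide; open, the fingers measure 115 mm over their backs; the gripper's body (75 mm by 178 mm) begins 61 mm behind the grasp point.
Start: joints at [-1.311, 0.359, 1.51, -0, 1.272, -0.115], TCP at [0.22, -0.558, 0.223] pointing down, gripper open.
Joint ranges: [-2.97, 2.97], [-1.01, 2.36], [0.21, 2.38], [-0.96, 4.11], [0.2, 2.71], [-2.98, 2.98]. Speed limits (rad/s): [2.39, 2.39, 3.14, 3.14, 3.14, 3.14].

INTERFACE

Orientations are given as a unit quaternion [w, x, y, z].
In Python, from workcell import arm gives the robot as it stands.
- The arm moves only by the tool play_rows, never from a script. Its argument "series" is a list of rows, each a list of 4 numbers: the shift along the tool's x, y, z in units of 2.5 cm (1.0 is 2.5 cm), then the turn about the tool's z in units of 0.08 rad (1.0 is 0.08 rad). A call has 1 to 5 rows; each row shifts and turns the commanded pose from where the row before left it, along the tool's axes as they then stand; what a row does not reach is not made up. A row lasts 1/8 s, in which the tool goes at most 62.5 mm and 10.7 degrees, less where a joint would pass 70% of its speed; a pose out of reach is approached as far as the arm can. A call with a number of a shift or a turn outside -1 to 1 is refused whole. A call with a gripper value outside its range is refused whole. "claw" is the finger opening in mm, from 0 to 87.8, set as the call begins (left out, the last holds). The fingers move at their own pace and stop on an object; "grip_force" is the grip in N (left out, the last holds). Time passes only in rows, so rows that do not move let the fingers close. It gives the time, the measured TCP pose, the force, the opening and the grip force at its end, in the units of the state.
- arm.observe(): the state, without advancing time (a new reading comes with each control period).
- arm.snapshot(name): name is "side" or "top" or "wrist"; returns the picture (480x640x3 uint8, red, green, blue); there is no depth.
- arm.get_calibration(name): a dict with "fx", "fy", "cx", "cy" (pixels), "world_to_cam" (4x4, takes a point from world to camera coordinates). Camera axes: x right, y up, looking along -z (the intrinsics and any distortion apply to the point x, -y, -z); pixel columns grow to the right and rows downward; lengths in m; the calibration is good to about 2 mm. A picture is of the moment at which its call begins: read the wrist's pose just before it. get_calibration takes no time and is no camera call; for the wrist camera it gives the pose at the moment of the call.
- arm.hand_in(): hands the job in; it is judged then, once.
The state is a dict: "t": time; "q": joint angles; "joint_velocities": joint speeds; "effort": joint torques, N m; "ee_pos": TCP position; "ee_rot": TCP orientation; "ft_force": force on the tool from outside, world axes, zero at the start; "ft_torque": the same for the moment, N m; "width": finger opening in m; "gripper_force": force on a finger pad.
Only numpy, scipy, OpenCV 4.12 (cv2) and the standard library are available. Lean on these libraries where they do the work, as an engineer would, in place of code of your own. Each camera call takes 0.05 s, during which the arm holds its last target. There are 200 camera calls.

TASK

Put the three finished wooden bowls together as one nest in the middle of the blue disc: the largest standing upright on the disc, the middle one sitting fully home inside it and the smallest fully home inside that. Set each one down gently, never drop it, and leave everything else on the bench where it stands.

Things in the scene. Friction and masses are not known exactly. Their poses are not given: they have to be found in the camera images.
- board: Round plywood sanding board, 180 mm diameter, 18 mm thick, fixed to the bench, with a blue 3 mm non-slip disc of 156 mm diameter on it. Origin: centre of its underside, on the bench; it may be in any of four places among the bowls.
- mat (a point): Centre of the top face of the blue disc, 21 mm above the bench; z up.
- bowl_large: Largest of three alike turned wooden bowls, mouth up (sizes in mm): outer diameter 132, height 62. Outside flares from a 104 foot to full diameter at height 28, then vertical to the rim. Wall 8, inner floor 22 above the underside. About 260 g (+-30%). Origin: centre of underside, z up. Pinch the rim from above.
- bowl_medium: Middle of three alike turned wooden bowls, mouth up (sizes in mm): outer diameter 108, height 62. Outside flares from a 80 foot to full diameter at height 28, then vertical to the rim. Wall 8, inner floor 22 above the underside. About 200 g (+-30%). Origin: centre of underside, z up. Pinch the rim from above. In the large bowl it has 4 play all round, rim 22 above.
- bowl_small: Smallest of three alike turned wooden bowls, mouth up (sizes in mm): outer diameter 84, height 62. Outside flares from a 56 foot to full diameter at height 28, then vertical to the rim. Wall 8, inner floor 22 above the underside. About 140 g (+-30%). Origin: centre of underside, z up. Pinch the rim from above. In the middle bowl it has 4 play all round, rim 22 above.
- glue: White glue bottle, 56 mm diameter, 170 mm tall, orange cap. Loose bystander, leave it where it is. Origin: centre of the underside, z up.
- jar: Amber glass jar with metal lid, 68 mm diameter, 90 mm tall. Loose bystander, leave it where it is. Origin: centre of the underside, z up.
- tape: Roll of brown tape lying flat, 80 mm diameter, 36 mm tall, open core. Loose bystander, leave it where it is. Origin: centre of the underside, z up.
- sander: Hand sanding block, 66 x 42 mm (x, y), 34 mm tall, grey over cork. Loose bystander, leave it where it is. Origin: centre of the underside, z up.
- tin: Steel tin, 72 mm diameter, 55 mm tall. Loose bystander, leave it where it is. Origin: centre of the underside, z up.
- blank: Dark square turning blank standing on end, 50 x 50 mm (x, y), 140 mm tall. Loose bystander, leave it where it is. Origin: centre of the underside, z up.
There are look-alikes about, which are no part of the job. Leave any red or turquoise look-alike of the bowl_large alone.

How it is judged:
At the end, for the whole second after the job is handed in: Large bowl upright on the blue disc within 25 mm of its centre; middle bowl on its inner floor, small bowl on the middle one's, each within 7 mm of concentric and 4 mm of full depth, tilts under 0.06 rad; all at rest; no bystander moved 30 mm or tipped 0.3 rad (horizontal distance between bowl_large and mat below 0.025 m and z of bowl_large in the frame of mat between -0.004 and 0.004 m and horizontal distance between bowl_medium and bowl_large below 0.007 m and z of bowl_medium in the frame of bowl_large between 0.018 and 0.026 m and horizontal distance between bowl_small and bowl_medium below 0.007 m and z of bowl_small in the frame of bowl_medium between 0.018 and 0.026 m and angle between each of bowl_large, bowl_medium, bowl_small's own z axis and vertical below 0.06 rad and linear speed of each of bowl_large, bowl_medium, bowl_small below 0.02 m/s and angular speed of each of bowl_large, bowl_medium, bowl_small below 0.2 rad/s and distance of each of glue, jar, tape, sander, tin, blank from where it was at the start of the episode below 0.03 m and angle between each of glue, jar, tape, sander, tin, blank's own z axis and vertical below 0.3 rad); the robot touches nothing.
It fails at once if a bowl falls freely (over 0.6 m/s with no finger on it, a drop of about 2 cm) ((linear speed of bowl_large above 0.6 m/s and contact force between the fingers and bowl_large below 0.05 N) or (linear speed of bowl_medium above 0.6 m/s and contact force between the fingers and bowl_medium below 0.05 N) or (linear speed of bowl_small above 0.6 m/s and contact force between the fingers and bowl_small below 0.05 N)).
It fails at once if a bowl is slammed on another or on the board with over 60 N (contact force between any of bowl_medium, bowl_small and bowl_large above 60 N or contact force between bowl_small and bowl_medium above 60 N or contact force between any of bowl_large, bowl_medium, bowl_small and board above 60 N).
It fails at once if a bystander is pushed 30 mm or more or tipped (distance of any of glue, jar, tape, sander, tin, blank from where it was at the start of the episode above 0.03 m or angle between any of glue, jar, tape, sander, tin, blank's own z axis and vertical above 0.3 rad).
It also fails if it takes over 72 s, if anything falls off the work surface, if the arm or the gripper's body presses on something with over 40 N, if the wrist force passes 120 N, or if a joint passes its speed limit or range.

## Working session

There is one attempt and no reset: what is moved stays moved. The work goes in short steps, Python scripts to look and compute and a tool call to move; the robot and the scene stay as the last step left them, time stands still between calls to the robot, and variables do not carry over. Pictures are saved under pics/ and viewed, at most 10 in all, crops included, and the job is handed in when it is done.

Besides the shell and the picture viewer there is one more tool, called after ">>>" in YAML: its name, and indented under it one key for each argument. play_rows: Moves the arm, as the interface text tells. Shifts and turns lie within -1 to 1; 1 stands for 2.5 cm of shift or 0.08 rad of turn. Its arguments: {"type":"object","properties":{"series":{"type":"array","items":{"type":"array","items":{"type":"number"}}},"claw":{"type":"number"},"grip_force":{"type":"number"}},"required":["series"]}

```bash
mkdir -p pics; cat > h.py <<'E'
import numpy as np, cv2
from workcell import arm
def snap(n,f):
    im=arm.snapshot(n); cv2.imwrite('pics/'+f,cv2.cvtColor(im,cv2.COLOR_RGB2BGR)); return im
def ray(n,u,v,z,c=None):
    c=c or arm.get_calibration(n); T=np.array(c['world_to_cam']); R=T[:3,:3]; o=-R.T@T[:3,3]
    d=R.T@np.array([(u-c['cx'])/c['fx'],-(v-c['cy'])/c['fy'],-1]); return o+d*(z-o[2])/d[2]
def proj(n,p,c=None):
    c=c or arm.get_calibration(n); T=np.array(c['world_to_cam']); q=T[:3,:3]@p+T[:3,3]
    return c['cx']+c['fx']*q[0]/-q[2], c['cy']-c['fy']*q[1]/-q[2]
E
python3 - <<'E'
from h import *
snap('top','top1.png'); snap('side','side1.png')
for n in('top','side'): print(arm.get_calibration(n))
print(arm.observe())
E
```

```text
{'fx': 545.0414596361234, 'fy': 545.0414596361234, 'cx': 320.15429342281345, 'cy': 245.86836632042215, 'world_to_cam': array([[ 0.00481491, -0.99951394,  0.03080107, -0.07517392],
       [ 0.9988796 ,  0.00625739,  0.04690842, -0.50948049],
       [-0.04707835,  0.0305407 ,  0.99842421, -1.15024789],
       [ 0.        ,  0.        ,  0.        ,  1.        ]])}
{'fx': 444.9251089062176, 'fy': 444.9251089062176, 'cx': 321.3747481352929, 'cy': 230.68503543454457, 'world_to_cam': array([[-0.99889582, -0.04540901,  0.01204836,  0.48330352],
       [ 0.03460802, -0.53779365,  0.84236588, -0.09362444],
       [-0.03177147,  0.84185272,  0.53877135, -1.20156778],
       [ 0.        ,  0.        ,  0.        ,  1.        ]])}
{'t': 0.1, 'q': array([-1.31110426e+00,  3.59445112e-01,  1.51131465e+00, -2.15567083e-05,
        1.27251705e+00, -1.15119153e-01]), 'joint_velocities': array([-0.00032635, -0.00207255, -0.00119801,  0.0016378 ,  0.00091551,
        0.00075438]), 'effort': array([-3.23410195e-04, -5.16359389e+01, -2.71404076e+01,  6.76369015e-02,
        2.75907578e-02, -3.53179485e-05]), 'ee_pos': array([ 0.21947077, -0.55774565,  0.22189007]), 'ee_rot': array([-8.39137424e-04,  9.82489964e-01,  1.86313612e-01, -7.10908619e-05]), 'ft_force': array([ 0.04927304, -0.17853721,  0.13555041]), 'ft_torque': array([-0.0230586 , -0.03674693,  0.02539864]), 'gripper_force': 0.0, 'width': 0.08779628298199121}
```

View pics/top1.png

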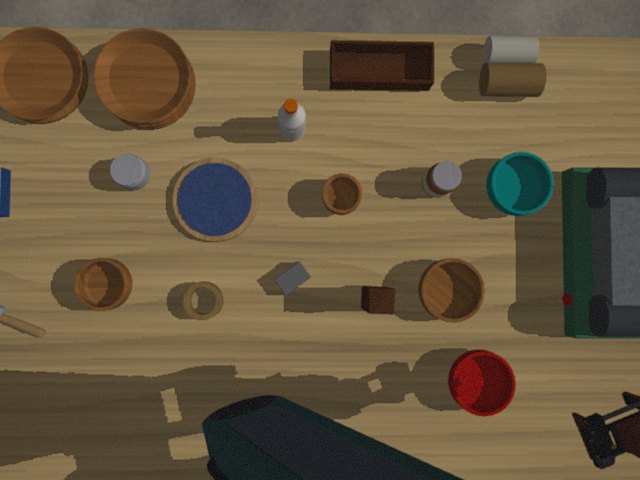

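View pics/side1.png

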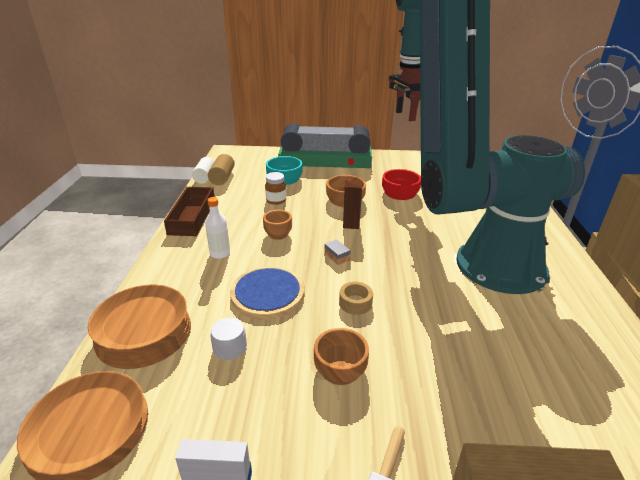

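The top view shows these bowl candidates:
- **Wooden:** large at (452,290), medium at (103,284) and small at (342,194).
- **Look-alikes:** turquoise at (520,183) and red at (482,382).
- **Oversize dishes:** (40,75) and (145,78), not part of the job.

The board is at (214,200). The wooden one at (452,290) fits bowl_large. I'll confirm by overlaying the known rim sizes on enlarged crops.

```bash
python3 - <<'E'
from h import *
im=cv2.imread('pics/top1.png'); tiles=[]
for nm,(u,v),D,z in [('L',(452,290),.132,.062),('M',(103,284),.108,.062),('S',(342,194),.084,.062),('B',(214,200),.156,.021)]:
    p=ray('top',u,v,z); print(nm,p.round(4),'reach',np.hypot(*p[:2]).round(3))
    x,y=u-50,v-50; c=cv2.resize(im[y:y+100,x:x+100],None,fx=3,fy=3,interpolation=cv2.INTER_CUBIC)
    for r in (D/2,):
        pts=np.array([proj('top',p+[r*np.cos(a),r*np.sin(a),0]) for a in np.linspace(0,6.28,60)])
        cv2.polylines(c,[np.int32(((pts-[x,y])*3+1)*8)],True,(255,255,0) if nm!='B' else (0,255,255),1,cv2.LINE_AA,3)
    for k in range(0,300,30): cv2.line(c,(k,0),(k,5),(255,255,255),1);cv2.line(c,(0,k),(5,k),(255,255,255),1)
    tiles.append(c)
cv2.imwrite('pics/crop1.png',np.vstack([np.hstack(tiles[:2]),np.hstack(tiles[2:])]))
E
```

```text
L [ 0.4186 -0.342   0.062 ] reach 0.541
M [0.428  0.3662 0.062 ] reach 0.563
S [ 0.6146 -0.1153  0.062 ] reach 0.625
B [0.6053 0.153  0.021 ] reach 0.624
```

View pics/crop1.png

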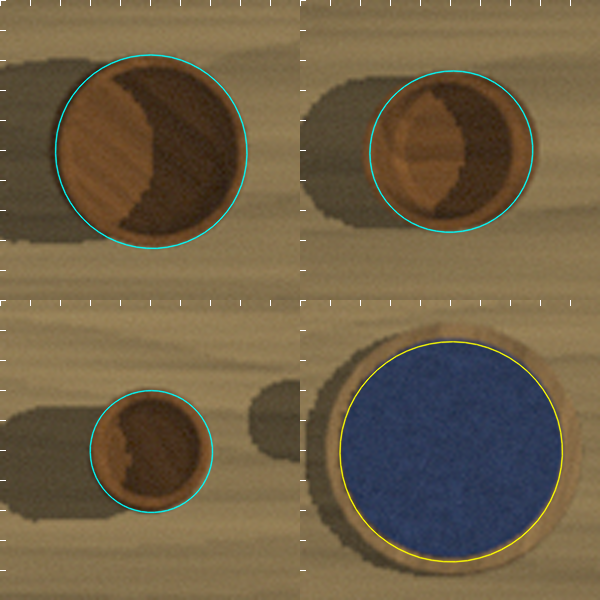

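The known rim circles fit all four within about 1 px. At (452,290) is a wooden bowl 132 mm across, so that is bowl_large. All reaches are valid. I'll keep the tool's y along world −y throughout and pinch each rim at its −y side. First the turn, then over to the large bowl.

>>> play_rows:
  series:
    - [0,0,0,0.937]
    - [0,0,0,0.937]
    - [0,0,0,0.937]
    - [0,0,0,0.937]
    - [0,0,0,0.937]
  claw: 40
  grip_force: 50

```text
t: 0.72
ee_pos: [0.2195, -0.5579, 0.2221]
ee_rot: [-0.001, 1.0, -0.001, -0.0]
ft_force: [-0.3, -0.2, -0.5]
width: 0.0418
gripper_force: 0.0
```

>>> play_rows:
  series:
    - [1,-0.77,0,0]
    - [1,-0.77,0,0]
    - [1,-0.77,0,0]
    - [1,-0.77,0,0]
    - [1,-0.77,0,0]

```text
t: 1.35
ee_pos: [0.3452, -0.4611, 0.2222]
ee_rot: [-0.0, 1.0, -0.0, -0.0]
ft_force: [0.2, -0.4, 0.8]
width: 0.0397
gripper_force: 0.0
```

>>> play_rows:
  series:
    - [1,-0.77,0.6,0]
    - [1,-0.77,0.6,0]
    - [0.97,-0.77,0.6,0]
    - [0,0,0.6,0]
    - [0,0,0,0]

```text
t: 1.98
ee_pos: [0.4177, -0.4037, 0.1612]
ee_rot: [-0.001, 1.0, 0.0, -0.001]
ft_force: [-0.5, 0.6, 0.6]
width: 0.0397
gripper_force: 0.0
```

```bash
python3 - <<'E'
from h import *
s=arm.observe(); c=arm.get_calibration('wrist'); im=snap('wrist','w1.png'); print(s['t'],s['ee_pos'],s['ee_rot'])
b=cv2.imread('pics/w1.png')
for r in(.066,.058):
    pts=np.array([proj('wrist',np.array([.4186+r*np.cos(a),-.342+r*np.sin(a),.062]),c) for a in np.linspace(0,6.28,90)])
    cv2.polylines(b,[np.int32(pts*8)],True,(255,255,0),1,cv2.LINE_AA,3)
cv2.imwrite('pics/w1o.png',b)
for n,u,v,z in [('glue cap',291,104,.17),('blank',379,299,.14),('jar',446,175,.09)]: print(n,ray('top',u,v,z).round(3))
E
```

```text
1.975 [ 0.41770886 -0.40368522  0.16116533] [-1.09987396e-03  9.99998612e-01  2.43114121e-04 -1.22801013e-03]
glue cap [ 0.767 -0.012  0.17 ]
blank [ 0.404 -0.181  0.14 ]
jar [ 0.651 -0.324  0.09 ]
```

View pics/w1o.png

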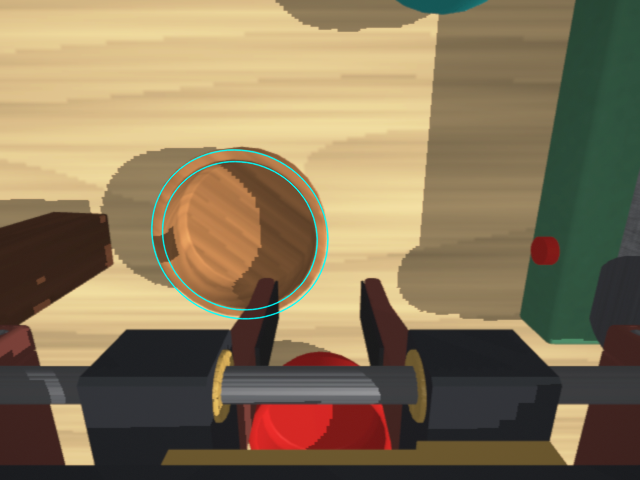

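The wrist overlay agrees with the large rim (centre about (240,234)), and the left finger is over the inside of the bowl. Descend, close and lift.

>>> play_rows:
  series:
    - [0.03,0,1,0]
    - [0,0,1,0]
    - [0,0,1,0]
    - [0,0,1,0]
    - [0,0,0.8,0]

```text
t: 2.65
ee_pos: [0.419, -0.4057, 0.0425]
ee_rot: [0.0, 1.0, -0.001, 0.0]
ft_force: [0.9, -0.2, 0.0]
width: 0.04
gripper_force: 0.0
```

>>> play_rows:
  series:
    - [0,0,0.35,0]
    - [0,0,0,0]

```text
t: 2.9
ee_pos: [0.4192, -0.4049, 0.034]
ee_rot: [-0.0, 1.0, -0.0, -0.0]
ft_force: [-0.3, -1.0, -0.0]
width: 0.0397
gripper_force: 0.0
```

>>> play_rows:
  series:
    - [0,0,0,0]
    - [0,0,0,0]
    - [0,0,0,0]
    - [0,0,0,0]
    - [0,0,0,0]
  claw: 0

```text
t: 3.52
ee_pos: [0.4199, -0.4045, 0.0343]
ee_rot: [0.0, 1.0, 0.0, 0.0]
ft_force: [0.6, 0.6, 4.7]
width: 0.0081
gripper_force: 52.5
```

>>> play_rows:
  series:
    - [0,0,-0.1,0]
    - [0,0,-0.3,0]
    - [0,0,-0.5,0]
    - [0,0,-0.5,0]
    - [0,0,0,0]

```text
t: 4.15
ee_pos: [0.4204, -0.4053, 0.0705]
ee_rot: [0.001, 1.0, -0.0, 0.001]
ft_force: [0.6, 0.1, -2.0]
width: 0.0085
gripper_force: 52.5
```

>>> play_rows:
  series:
    - [0,0,-1,0]
    - [0,0,-1,0]
    - [0,0,-1,0]
    - [0,0,-1,0]
    - [0,0,-1,0]

```text
t: 4.78
ee_pos: [0.4194, -0.404, 0.1944]
ee_rot: [-0.0, 1.0, -0.0, -0.0]
ft_force: [1.0, -0.3, -2.3]
width: 0.0081
gripper_force: 52.5
```

>>> play_rows:
  series:
    - [0.2,-0.5,-0.2,0]
    - [0.4,-1,0,0]
    - [0.4,-1,0,0]
    - [0.4,-1,0,0]
    - [0.4,-1,0,0]

```text
t: 5.4
ee_pos: [0.4643, -0.2895, 0.1976]
ee_rot: [-0.001, 1.0, 0.0, -0.001]
ft_force: [1.3, -0.6, -2.5]
width: 0.008
gripper_force: 52.5
```

>>> play_rows:
  series:
    - [0.4,-1,0,0]
    - [0.4,-1,0,0]
    - [0.4,-1,0,0]
    - [0.4,-1,0,0]
    - [0.4,-1,0,0]

```text
t: 6.02
ee_pos: [0.5139, -0.1647, 0.1976]
ee_rot: [-0.001, 1.0, 0.0, -0.001]
ft_force: [-0.2, -1.4, -2.1]
width: 0.0082
gripper_force: 52.5
```

>>> play_rows:
  series:
    - [0.4,-1,0,0]
    - [0.4,-1,0,0]
    - [0.4,-1,0,0]
    - [0.4,-1,0,0]
    - [0.4,-1,0,0]

```text
t: 6.65
ee_pos: [0.5636, -0.0399, 0.1975]
ee_rot: [-0.0, 1.0, 0.0, -0.001]
ft_force: [-0.0, -0.2, -1.5]
width: 0.0087
gripper_force: 52.5
```

>>> play_rows:
  series:
    - [0.4,-1,0,0]
    - [0.4,-1,0,0]
    - [0.4,-1,0,0]
    - [0.4,-1,0,0]
    - [0,-1,0,0]

```text
t: 7.28
ee_pos: [0.6039, 0.0848, 0.1974]
ee_rot: [-0.0, 1.0, 0.0, -0.001]
ft_force: [0.6, -0.0, -1.6]
width: 0.0081
gripper_force: 52.5
```

>>> play_rows:
  series:
    - [0,-0.35,0,0]
    - [0,0,0,0]

```text
t: 7.52
ee_pos: [0.6037, 0.0924, 0.1981]
ee_rot: [0.0, 1.0, 0.001, -0.001]
ft_force: [-0.1, -0.2, -2.4]
width: 0.0082
gripper_force: 52.5
```

```bash
python3 - <<'E'
from h import *
s=arm.observe(); snap('side','s2.png'); print(s['t'],s['ee_pos'],s['ee_rot'],s['ft_force'],s['ft_torque'])
E
```

```text
7.525 [0.60372337 0.09238481 0.19813986] [ 1.23910978e-04  9.99999468e-01  6.29826262e-04 -8.07192617e-04] [-0.0834544  -0.17645139 -2.36745877] [-0.13694636 -0.00342592  0.03030487]
```

View pics/s2.png

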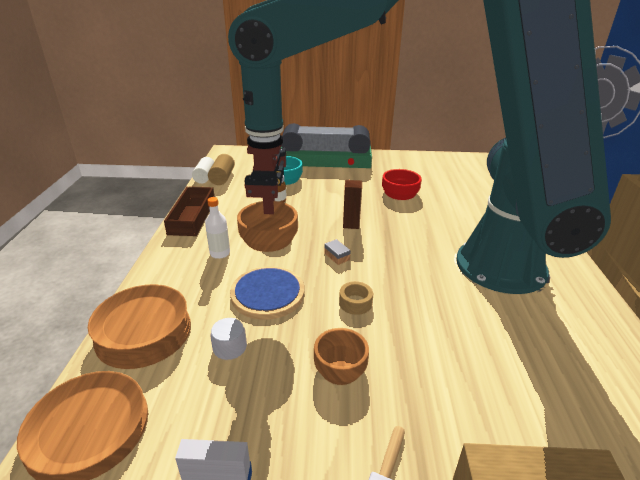

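The large bowl hangs level at about (268,223) and is clear of the glue bottle. Lower it, slowly near contact.

>>> play_rows:
  series:
    - [0.05,0,0.9,0]
    - [0,0,1,0]
    - [0,0,1,0]
    - [0,0,1,0]
    - [0,0,0.8,0]

```text
t: 8.2
ee_pos: [0.6055, 0.0907, 0.0804]
ee_rot: [0.0, 1.0, -0.001, -0.0]
ft_force: [-0.5, 0.0, -2.3]
width: 0.008
gripper_force: 52.5
```

>>> play_rows:
  series:
    - [0,0,0.4,0]
    - [0,0,0.2,0]
    - [0,0,0.1,0]
    - [0,0,0.1,0]
    - [0,0,0,0]

```text
t: 8.82
ee_pos: [0.6061, 0.092, 0.0617]
ee_rot: [-0.0, 1.0, 0.0, 0.0]
ft_force: [0.0, 0.8, -2.2]
width: 0.0082
gripper_force: 52.5
```

>>> play_rows:
  series:
    - [0,0,0.1,0]
    - [0,0,0.06,0]
    - [0,0,0.04,0]
    - [0,0,0.04,0]
    - [0,0,0,0]

```text
t: 9.45
ee_pos: [0.6059, 0.092, 0.0555]
ee_rot: [-0.0, 1.0, -0.0, -0.0]
ft_force: [-0.3, 0.6, -1.2]
width: 0.0078
gripper_force: 52.5
```

>>> play_rows:
  series:
    - [0,0,0.03,0]
    - [0,0,0.03,0]
    - [0,0,0,0]

```text
t: 9.82
ee_pos: [0.6061, 0.0919, 0.0553]
ee_rot: [-0.0, 1.0, 0.0, 0.0]
ft_force: [-2.9, -1.1, 9.6]
width: 0.0083
gripper_force: 52.6
```

Contact force is 9.6 N, so it is seated. Release, lift and go over to the middle bowl.

>>> play_rows:
  series:
    - [0,0,0,0]
    - [0,0,0,0]
    - [0,0,0,0]
  claw: 40

```text
t: 10.2
ee_pos: [0.606, 0.0919, 0.0538]
ee_rot: [-0.0, 1.0, -0.0, 0.0]
ft_force: [-0.3, 0.0, -0.3]
width: 0.0347
gripper_force: 0.0
```

>>> play_rows:
  series:
    - [0,0,-0.5,0]
    - [0,0,-1,0]
    - [0,0,-1,0]
    - [0,0,-1,0]
    - [0,0,-0.8,0]

```text
t: 10.82
ee_pos: [0.6064, 0.092, 0.1634]
ee_rot: [-0.0, 1.0, 0.0, 0.001]
ft_force: [-0.8, 0.0, 0.3]
width: 0.0401
gripper_force: 0.0
```

>>> play_rows:
  series:
    - [-0.8,-1,0,0]
    - [-0.8,-1,0,0]
    - [-0.8,-1,0,0]
    - [-0.8,-1,0,0]
    - [-0.8,-1,0,0]

```text
t: 11.45
ee_pos: [0.5054, 0.2178, 0.1623]
ee_rot: [-0.0, 1.0, -0.0, 0.0]
ft_force: [0.8, -0.3, -0.5]
width: 0.0399
gripper_force: 0.0
```

>>> play_rows:
  series:
    - [-0.8,-1,0,0]
    - [-0.8,-1,0,0]
    - [-0.8,-1,0,0]
    - [-0.7,-1,0,0]
    - [-0.8,0,0,0]

```text
t: 12.08
ee_pos: [0.4082, 0.3184, 0.1622]
ee_rot: [-0.001, 1.0, 0.001, 0.001]
ft_force: [-0.0, 0.3, 0.4]
width: 0.0402
gripper_force: 0.0
```

>>> play_rows:
  series:
    - [0,0,0,0]

```text
t: 12.2
ee_pos: [0.4066, 0.3162, 0.1617]
ee_rot: [0.0, 1.0, 0.001, -0.001]
ft_force: [0.9, 1.4, 0.0]
width: 0.0401
gripper_force: 0.0
```

```bash
python3 - <<'E'
from h import *
s=arm.observe(); c=arm.get_calibration('wrist'); snap('wrist','w2.png'); print(s['t'],s['ee_pos'])
snap('top','t2.png')
b=cv2.imread('pics/w2.png'); t=cv2.imread('pics/t2.png')
def ov(b,n,c,p,rs):
  for r in rs:
    pts=np.array([proj(n,np.array([p[0]+r*np.cos(a),p[1]+r*np.sin(a),p[2]]),c) for a in np.linspace(0,6.28,90)])
    cv2.polylines(b,[np.int32(pts*8+4)],True,(255,255,0),1,cv2.LINE_AA,3)
ov(b,'wrist',c,(.428,.3662,.062),(.054,.046))
x,y=164,150; k=cv2.resize(t[y:y+100,x:x+100],None,fx=4.8,fy=4.8,interpolation=cv2.INTER_CUBIC)
ct=dict(arm.get_calibration('top')); f=4.8
ct.update(fx=ct['fx']*f,fy=ct['fy']*f,cx=(ct['cx']-x)*f,cy=(ct['cy']-y)*f)
ov(k,'top',ct,(.605,.154,.083),(.066,.058))
m=cv2.resize(b,None,fx=.5,fy=.5)
cv2.imwrite('pics/o2.png',np.hstack([b[0:480,80:400],k]))
E
```

```text
12.2 [0.40664193 0.31621191 0.16165492]
```

View pics/o2.png

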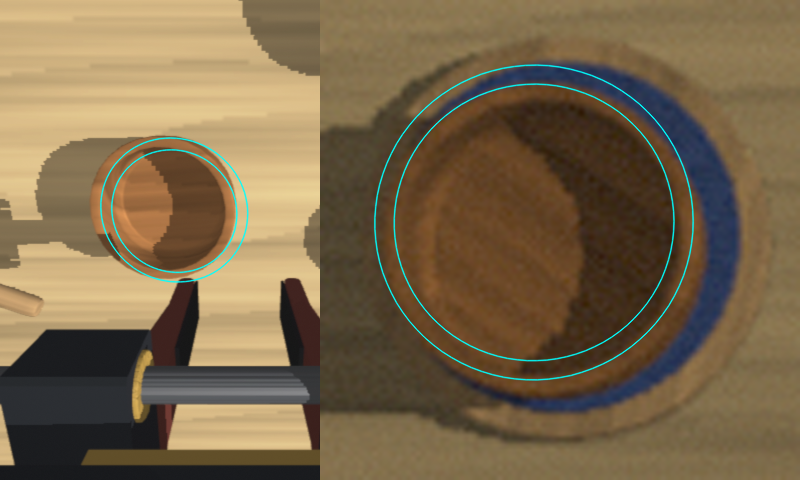

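The crops show that the model and the picture disagree by several mm: the large bowl on the disc reads low and right of its ring, and the middle bowl reads left of its ring in the wrist view. I'll fit the rims numerically instead of by eye.

```bash
cat >> h.py <<'E'
A=np.linspace(0,2*np.pi,180,endpoint=False)
def fit(im,n,c,p0,R,z,rng=.012):
    g=cv2.GaussianBlur(im,(0,0),.8).astype(np.float32)
    G=sum(np.hypot(cv2.Sobel(g[:,:,k],5,1,0),cv2.Sobel(g[:,:,k],5,0,1)) for k in range(3)); G=np.minimum(G,np.percentile(G,98))
    def score(x,y):
        s=0
        for r in R:
            q=np.array([proj(n,np.array([x+r*np.cos(a),y+r*np.sin(a),z]),c) for a in A[::3]],np.float32)
            s+=cv2.remap(G,q[:,:1],q[:,1:],cv2.INTER_LINEAR).mean()
        return s
    best=tuple(p0)
    for st,h in((.002,rng),(.0005,.002)):
        k=np.arange(-h,h+1e-9,st); best=max(((score(best[0]+i,best[1]+j),best[0]+i,best[1]+j) for i in k for j in k))[1:]
    return np.round(best,4),round(float(score(*best)))
E
cat > m.py <<'E'
from h import *
ct=arm.get_calibration('top'); cw=arm.get_calibration('wrist'); print(arm.observe()['ee_pos'], ct.keys())
t1,t2,w2=[cv2.imread('pics/%s.png'%k) for k in('top1','t2','w2')]
print('L1',fit(t1,'top',ct,(.4186,-.342),(.066,.058),.062))
print('M1',fit(t1,'top',ct,(.428,.366),(.054,.046),.062))
print('S1',fit(t1,'top',ct,(.6146,-.1153),(.042,.034),.062))
print('B1',fit(t1,'top',ct,(.605,.153),(.078,),.021))
print('L2',fit(t2,'top',ct,(.602,.152),(.066,.058),.083))
print('B2',fit(t2,'top',ct,(.605,.153),(.090,),.018))
print('M2w',fit(w2,'wrist',cw,(.428,.368),(.054,.046),.062))
E
python3 m.py
```

```text
[0.40876055 0.31634161 0.16182866] dict_keys(['fx', 'fy', 'cx', 'cy', 'world_to_cam'])
L1 (array([ 0.4191, -0.344 ]), 436)
M1 (array([0.429 , 0.3625]), 307)
S1 (array([ 0.6166, -0.1158]), 439)
B1 (array([0.6075, 0.153 ]), 359)
L2 (array([0.5985, 0.1505]), 371)
B2 (array([0.6045, 0.1665]), 182)
M2w (array([0.4325, 0.374 ]), 529)
```

>>> play_rows:
  series:
    - [1,-0.3,0,0]
    - [0,0,0,0]
    - [0,0,0,0]

```text
t: 12.68
ee_pos: [0.4332, 0.3236, 0.1612]
ee_rot: [0.0, 1.0, -0.001, -0.0]
ft_force: [-0.1, 0.2, 0.2]
width: 0.0403
gripper_force: 0.0
```

```bash
cat >> h.py <<'E'
def wfit(f,p0,R,z,n=4):
    out=[]
    for k in range(n):
        c=arm.get_calibration('wrist'); e=arm.observe(); im=snap('wrist','%s_%d.png'%(f,k))
        b,s=fit(cv2.cvtColor(im,cv2.COLOR_RGB2BGR),'wrist',c,p0,R,z); out.append(np.r_[b,s,e['ee_pos'],b-e['ee_pos'][:2]]); p0=b
    print(e['t']); print(np.array(out).round(4)); print('mean',np.mean(out,0).round(4)); return np.mean(out,0)
E
python3 -c "
from h import *
wfit('wm',(.4325,.374),(.054,.046),.062)"
```

```text
12.825
[[ 4.300e-01  3.745e-01  4.620e+02  4.332e-01  3.236e-01  1.612e-01
  -3.200e-03  5.090e-02]
 [ 4.300e-01  3.745e-01  4.650e+02  4.328e-01  3.237e-01  1.612e-01
  -2.800e-03  5.080e-02]
 [ 4.300e-01  3.745e-01  4.640e+02  4.327e-01  3.238e-01  1.613e-01
  -2.700e-03  5.070e-02]
 [ 4.300e-01  3.740e-01  4.630e+02  4.327e-01  3.239e-01  1.613e-01
  -2.700e-03  5.010e-02]]
mean [ 4.300e-01  3.744e-01  4.635e+02  4.329e-01  3.237e-01  1.612e-01
 -2.900e-03  5.060e-02]
```

The wrist camera is consistent: the middle bowl is at (0.430, 0.374). Grasp with the tips 17 mm below the rim so the outer finger clears the large rim when nested.

>>> play_rows:
  series:
    - [-0.1,0,1,0]
    - [0,0,1,0]
    - [0,0,1,0]
    - [0,0,1,0]
    - [0,0,0.4,0]

```text
t: 13.5
ee_pos: [0.4297, 0.3239, 0.0503]
ee_rot: [0.001, 1.0, 0.0, -0.001]
ft_force: [0.8, -0.5, -0.4]
width: 0.0401
gripper_force: 0.0
```

>>> play_rows:
  series:
    - [0,0,0.25,0]
    - [0,0,0,0]
    - [0,0,0,0]

```text
t: 13.88
ee_pos: [0.4314, 0.3248, 0.046]
ee_rot: [-0.0, 1.0, 0.0, 0.001]
ft_force: [-0.1, 0.6, 0.0]
width: 0.0397
gripper_force: 0.0
```

>>> play_rows:
  series:
    - [0,0,0,0]
    - [0,0,0,0]
    - [0,0,0,0]
    - [0,0,0,0]
    - [0,0,0,0]
  claw: 0
  grip_force: 50

```text
t: 14.5
ee_pos: [0.4309, 0.3244, 0.0453]
ee_rot: [-0.0, 1.0, -0.0, 0.0]
ft_force: [-0.1, 0.0, 2.3]
width: 0.0074
gripper_force: 50.0
```

>>> play_rows:
  series:
    - [0,0,-0.1,0]
    - [0,0,-0.3,0]
    - [0,0,-0.5,0]
    - [0,0,-0.5,0]
    - [0,0,0,0]

```text
t: 15.12
ee_pos: [0.4319, 0.3251, 0.0818]
ee_rot: [-0.001, 1.0, 0.0, 0.001]
ft_force: [0.8, 1.1, -1.8]
width: 0.0078
gripper_force: 50.0
```

>>> play_rows:
  series:
    - [0,0,-0.9,0]
    - [0,0,-1,0]
    - [0,0,-1,0]
    - [0,0,-1,0]
    - [0,0,-0.8,0]

```text
t: 15.75
ee_pos: [0.4308, 0.3244, 0.1986]
ee_rot: [-0.0, 1.0, -0.0, 0.0]
ft_force: [-0.2, -0.9, -2.3]
width: 0.0078
gripper_force: 50.0
```

>>> play_rows:
  series:
    - [0.2,0.9,0,0]
    - [0.2,1,0,0]
    - [0.2,1,0,0]
    - [0.2,1,0,0]
    - [0.2,1,0,0]

```text
t: 16.38
ee_pos: [0.4557, 0.201, 0.1975]
ee_rot: [0.0, 1.0, 0.0, -0.0]
ft_force: [0.5, -0.4, -2.2]
width: 0.0079
gripper_force: 50.0
```

>>> play_rows:
  series:
    - [0.2,1,0,0]
    - [0,1,0,0]
    - [0,1,0,0]
    - [0,1,0,0]
    - [0,0,0,0]

```text
t: 17.0
ee_pos: [0.4606, 0.1008, 0.1976]
ee_rot: [0.0, 1.0, -0.001, -0.0]
ft_force: [1.3, 0.6, -1.6]
width: 0.0073
gripper_force: 50.0
```

>>> play_rows:
  series:
    - [0,0,0,0]
    - [0,0,0,0]

```text
t: 17.25
ee_pos: [0.4608, 0.1027, 0.1976]
ee_rot: [-0.0, 1.0, 0.0, -0.0]
ft_force: [1.1, 0.1, -1.2]
width: 0.0078
gripper_force: 50.0
```

```bash
python3 - <<'E'
from h import *
e=arm.observe()['ee_pos']; print(e)
l=wfit('wl',(.602,.153),(.066,.058),.083,2)
c=arm.get_calibration('wrist'); b=cv2.imread('pics/wl_1.png')
m=fit(b,'wrist',c,(e[0],e[1]+.05),(.054,.046),e[2]+.0170); print('M in hand',m,m[0]-e[:2])
for p,R,z in((l[:2],(.066,.058),.083),(m[0],(.054,.046),e[2]+.017)):
  for r in R:
    q=np.array([proj('wrist',np.array([p[0]+r*np.cos(a),p[1]+r*np.sin(a),z]),c) for a in A]); cv2.polylines(b,[np.int32(q*8)],True,(255,255,0),1,cv2.LINE_AA,3)
cv2.imwrite('pics/o3.png',b)
E
```

```text
[0.46084636 0.10269792 0.19764472]
17.3
[[6.000e-01 1.545e-01 3.440e+02 4.608e-01 1.027e-01 1.976e-01 1.392e-01
  5.180e-02]
 [6.000e-01 1.545e-01 3.430e+02 4.609e-01 1.027e-01 1.977e-01 1.391e-01
  5.180e-02]]
mean [6.000e-01 1.545e-01 3.435e+02 4.609e-01 1.027e-01 1.977e-01 1.391e-01
 5.180e-02]
M in hand (array([0.4628, 0.1522]), 319) [0.00195364 0.04950208]
```

View pics/o3.png

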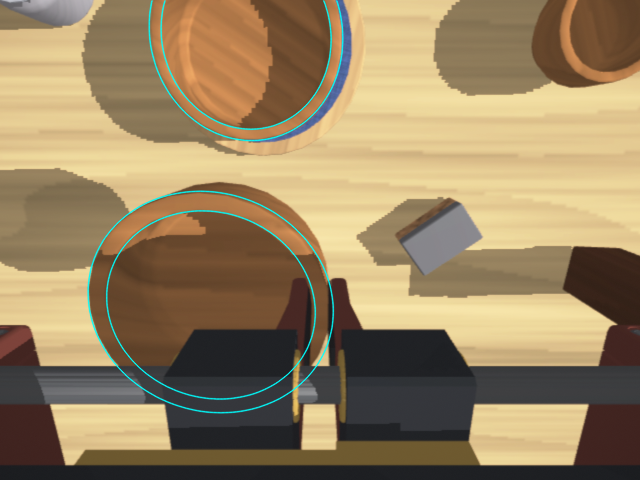

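```bash
python3 - <<'E'
from h import *
b=cv2.imread('pics/wl_1.png')[170:370,75:340]
b=cv2.convertScaleAbs(cv2.resize(b,None,fx=3,fy=3,interpolation=cv2.INTER_CUBIC),alpha=1.7,beta=10)
for k in range(0,795,60): cv2.line(b,(k,0),(k,8),(255,255,255),1)
for k in range(0,600,60): cv2.line(b,(0,k),(8,k),(255,255,255),1)
cv2.imwrite('pics/c4.png',b)
c=arm.get_calibration('wrist'); T=np.array(c['world_to_cam']); print(-T[:3,:3].T@T[:3,3],T[2,:3], c['fx'])
E
```

```text
[0.53914872 0.10433761 0.35951113] [ 2.84859100e-01 -3.82860899e-04  9.58569323e-01] 361.7512654122969
```

View pics/c4.png

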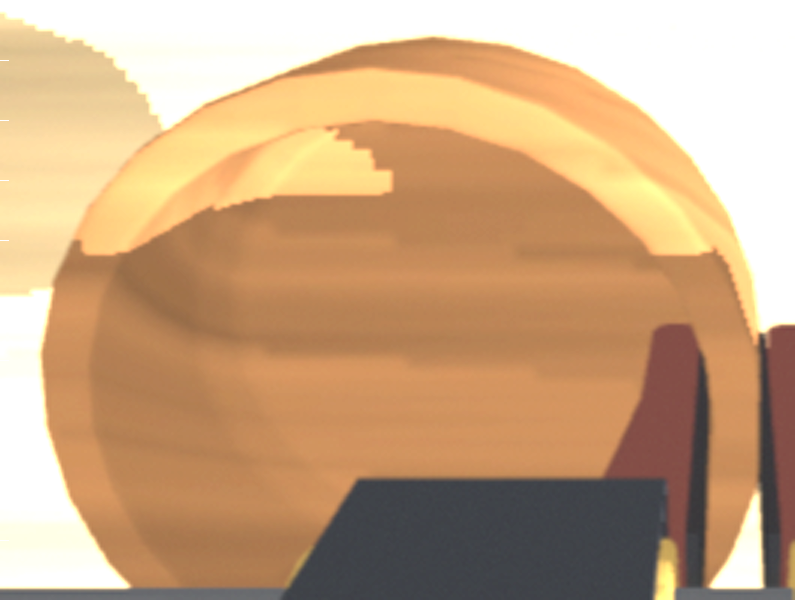

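The enlarged crop shows the middle bowl's rim clearly. The outer edge runs (42,355), (375,68), (600,150), (758,400) and the inner edge (90,370), (375,121), (590,195). I'll fit these hand-read points.

```bash
python3 - <<'E'
from h import *
from scipy.optimize import least_squares
O=[(42,355),(50,420),(70,500),(105,555),(375,68),(450,78),(530,108),(600,150),(650,192),(710,250),(758,400),(757,480)]
I=[(90,370),(98,430),(320,128),(375,121),(450,130),(530,160),(590,195),(640,245)]
f=lambda L:(np.array(L)+.5)/3-.5+[75,170]+.5
c=arm.get_calibration('wrist'); e=arm.observe()['ee_pos']
def res(p,full=True):
    x,y,z,a,b=p; n=np.array([a,b,1]); n/=np.linalg.norm(n); out=[]
    T=np.array(c['world_to_cam']); R=T[:3,:3]; o=-R.T@T[:3,3]
    for L,r in((O,.054),(I,.046)):
        for u,v in f(L):
            d=R.T@np.array([(u-c['cx'])/c['fx'],-(v-c['cy'])/c['fy'],-1]); C=np.array([x,y,z]); P=o+d*(n@(C-o))/(n@d)
            out.append((np.linalg.norm(P-C)-r)*1000)
    return np.array(out)
p0=[e[0],e[1]+.05,e[2]+.017]
s=least_squares(res,p0+[0,0]); print('free',s.x.round(4),s.x[:3]-e,np.sqrt(np.mean(s.fun**2)))
s=least_squares(lambda q:res([*q,0,0]),p0); print('level',s.x.round(4),s.x-e,np.sqrt(np.mean(s.fun**2)),s.fun.round(1))
s=least_squares(lambda q:res([*q,p0[2],0,0]),p0[:2]); print('level,z',s.x.round(4),s.x-e[:2],np.sqrt(np.mean(s.fun**2)))
E
```

```text
free [0.4618 0.1541 0.2127 0.0057 0.0255] [0.00096744 0.05147978 0.01501344] 0.5535589535418378Traceback (most recent call last):
  File "<stdin>", line 17, in <module>
    return func(*args, **kwargs)
    vector_fun = VectorFunction(
        fun_wrapped,
    ...<6 lines>...
        workers=workers
    )
    self._update_fun()
    ~~~~~~~~~~~~~~~~^^
    self.f = self.fun_wrapped(xp_copy(self.x))
             ~~~~~~~~~~~~~~~~^^^^^^^^^^^^^^^^^
    return np.atleast_1d(self.fun(x))
                         ~~~~~~~~^^^
    return self.f(x, *self.args, **self.kwargs)
           ~~~~~~^^^^^^^^^^^^^^^^^^^^^^^^^^^^^^
  File "<stdin>", line 17, in <lambda>
  File "<stdin>", line 8, in res
numpy._core._exceptions._UFuncOutputCastingError: Cannot cast ufunc 'divide' output from dtype('float64') to dtype('int64') with casting rule 'same_kind'
```

The middle bowl's centre is at TCP + (0.001, 0.0505) and it hangs nearly level. Move over the large bowl's centre (0.600, 0.154) and descend.

>>> play_rows:
  series:
    - [0.5,0,0,0]
    - [1,0,0,0]
    - [1,0,0,0]
    - [1,0,0,0]
    - [1,0,0,0]

```text
t: 17.98
ee_pos: [0.5752, 0.1021, 0.1975]
ee_rot: [-0.0, 1.0, 0.0, 0.0]
ft_force: [-0.3, -0.2, -0.8]
width: 0.0076
gripper_force: 50.0
```

>>> play_rows:
  series:
    - [1,0,0,0]
    - [0.03,-0.03,0,0]
    - [0,0,0.8,0]
    - [0,0,1,0]
    - [0,0,1,0]

```text
t: 18.6
ee_pos: [0.5985, 0.1029, 0.127]
ee_rot: [-0.0, 1.0, 0.0, -0.0]
ft_force: [-0.4, -0.4, -1.6]
width: 0.0076
gripper_force: 50.0
```

>>> play_rows:
  series:
    - [0,0,0.6,0]
    - [0,0,0.2,0]
    - [0,0,0.1,0]
    - [0,0,0,0]
    - [0,0,0,0]

```text
t: 19.23
ee_pos: [0.5997, 0.1027, 0.1059]
ee_rot: [-0.0, 1.0, -0.0, 0.001]
ft_force: [-0.1, -0.8, -2.1]
width: 0.0073
gripper_force: 50.0
```

>>> play_rows:
  series:
    - [0,0,0.08,0]
    - [0,0,0.08,0]
    - [0,0,0.08,0]
    - [0,0,0.08,0]
    - [0,0,0,0]

```text
t: 19.85
ee_pos: [0.5989, 0.1027, 0.0969]
ee_rot: [-0.0, 1.0, 0.0, -0.0]
ft_force: [-0.3, -0.0, -2.2]
width: 0.0074
gripper_force: 50.0
```

Past the flare with no lateral force.

>>> play_rows:
  series:
    - [0,0,0.08,0]
    - [0,0,0.08,0]
    - [0,0,0.08,0]
    - [0,0,0.04,0]
    - [0,0,0,0]

```text
t: 20.48
ee_pos: [0.5991, 0.1027, 0.0901]
ee_rot: [-0.0, 1.0, -0.0, -0.0]
ft_force: [-0.3, -0.8, -2.6]
width: 0.0077
gripper_force: 50.0
```

>>> play_rows:
  series:
    - [0,0,0.04,0]
    - [0,0,0.04,0]
    - [0,0,0.02,0]
    - [0,0,0,0]

```text
t: 20.98
ee_pos: [0.5992, 0.1026, 0.0883]
ee_rot: [0.0, 1.0, 0.0, 0.0]
ft_force: [-2.6, -0.8, 5.1]
width: 0.0074
gripper_force: 50.0
```

>>> play_rows:
  series:
    - [0,0,0,0]
    - [0,0,0,0]
    - [0,0,0,0]
  claw: 30

```text
t: 21.35
ee_pos: [0.5992, 0.1027, 0.0875]
ee_rot: [-0.0, 1.0, -0.0, -0.0]
ft_force: [-0.2, -0.2, -0.5]
width: 0.0296
gripper_force: 0.0
```

>>> play_rows:
  series:
    - [0,0,-0.5,0]
    - [0,0,-1,0]
    - [0,0,-1,0]
    - [0,0,-0.5,0]
    - [0,0,0,0]

```text
t: 21.98
ee_pos: [0.5999, 0.1027, 0.1639]
ee_rot: [-0.0, 1.0, 0.0, 0.001]
ft_force: [0.4, 0.3, 0.0]
width: 0.0299
gripper_force: 0.0
```

>>> play_rows:
  series:
    - [0.07,1,0,0]
    - [0.07,1,0,0]
    - [0.07,1,0,0]
    - [0.07,1,0,0]
    - [0.07,1,0,0]
  claw: 40

```text
t: 22.6
ee_pos: [0.6071, -0.023, 0.1614]
ee_rot: [-0.0, 1.0, -0.0, -0.001]
ft_force: [0.8, 0.2, 0.3]
width: 0.0402
gripper_force: 0.0
```

>>> play_rows:
  series:
    - [0.07,1,0,0]
    - [0.07,1,0,0]
    - [0.07,1,0,0]
    - [0.07,1,0,0]
    - [0.07,1,0,0]

```text
t: 23.22
ee_pos: [0.6159, -0.148, 0.1615]
ee_rot: [-0.0, 1.0, 0.0, -0.001]
ft_force: [1.2, -0.8, 1.4]
width: 0.0399
gripper_force: 0.0
```

>>> play_rows:
  series:
    - [0,0.25,0,0]
    - [0,0,0,0]
    - [0,0,0,0]

```text
t: 23.6
ee_pos: [0.6164, -0.1527, 0.1625]
ee_rot: [-0.0, 1.0, 0.0, -0.0]
ft_force: [-1.0, 0.8, 0.1]
width: 0.04
gripper_force: 0.0
```

```bash
python3 - <<'E'
from h import *
wfit('ws',(.6166,-.1158),(.042,.034),.062,2)
t=snap('top','t3.png'); b=cv2.cvtColor(t,cv2.COLOR_RGB2BGR); ct=arm.get_calibration('top')
print('M',fit(b,'top',ct,(.599,.152),(.054,.046),.105),'L',fit(b,'top',ct,(.599,.151),(.066,),.083))
E
```

```text
23.65
[[ 6.186e-01 -1.128e-01  4.520e+02  6.164e-01 -1.527e-01  1.625e-01
   2.200e-03  3.990e-02]
 [ 6.186e-01 -1.128e-01  4.520e+02  6.165e-01 -1.527e-01  1.626e-01
   2.100e-03  3.990e-02]]
mean [ 6.186e-01 -1.128e-01  4.520e+02  6.165e-01 -1.527e-01  1.626e-01
  2.100e-03  3.990e-02]
M (array([0.6025, 0.138 ]), 239) L (array([0.598 , 0.1505]), 247)
```

>>> play_rows:
  series:
    - [0.08,-0.07,1,0]
    - [0,0,1,0]
    - [0,0,1,0]
    - [0,0,1,0]
    - [0,0,0.5,0]

```text
t: 24.38
ee_pos: [0.6179, -0.151, 0.0489]
ee_rot: [-0.0, 1.0, 0.0, -0.001]
ft_force: [-0.0, -0.5, -1.1]
width: 0.0399
gripper_force: 0.0
```

>>> play_rows:
  series:
    - [0,0,0.2,0]
    - [0,0,0,0]
    - [0,0,0,0]

```text
t: 24.75
ee_pos: [0.6194, -0.152, 0.0461]
ee_rot: [0.0, 1.0, 0.0, 0.001]
ft_force: [-0.8, 0.5, 0.9]
width: 0.0399
gripper_force: 0.0
```

>>> play_rows:
  series:
    - [0,0,0,0]
    - [0,0,0,0]
    - [0,0,0,0]
    - [0,0,0,0]
    - [0,0,0,0]
  claw: 0

```text
t: 25.38
ee_pos: [0.6188, -0.1519, 0.0453]
ee_rot: [0.0, 1.0, 0.0, 0.0]
ft_force: [0.1, 0.4, 0.6]
width: 0.0089
gripper_force: 47.1
```

>>> play_rows:
  series:
    - [0,0,-0.1,0]
    - [0,0,-0.3,0]
    - [0,0,-0.5,0]
    - [0,0,-0.5,0]
    - [0,0,0,0]

```text
t: 26.0
ee_pos: [0.6199, -0.1522, 0.082]
ee_rot: [0.0, 1.0, -0.0, 0.002]
ft_force: [0.5, -0.2, -1.8]
width: 0.0085
gripper_force: 47.1
```

>>> play_rows:
  series:
    - [0,0,-0.9,0]
    - [0,0,-1,0]
    - [0,0,-1,0]
    - [0,0,-1,0]
    - [0,0,-0.9,0]

```text
t: 26.62
ee_pos: [0.6185, -0.1517, 0.2009]
ee_rot: [-0.0, 1.0, -0.0, -0.0]
ft_force: [0.4, -0.1, -1.3]
width: 0.0087
gripper_force: 47.1
```

>>> play_rows:
  series:
    - [-0.5,-0.7,0,0]
    - [-0.55,-1,0,0]
    - [-0.55,-1,0,0]
    - [-0.55,-1,0,0]
    - [-0.55,-1,0,0]

```text
t: 27.25
ee_pos: [0.5503, -0.0332, 0.2001]
ee_rot: [-0.0, 1.0, -0.0, -0.0]
ft_force: [-0.3, 0.5, -0.5]
width: 0.0089
gripper_force: 47.1
```

>>> play_rows:
  series:
    - [-0.55,-1,0,0]
    - [-0.55,-1,0,0]
    - [-0.55,-1,0,0]
    - [-0.55,-1,0,0]
    - [-0.55,-1,0,0]

```text
t: 27.88
ee_pos: [0.4815, 0.0918, 0.2002]
ee_rot: [-0.0, 1.0, 0.0, 0.0]
ft_force: [-0.1, -0.1, -0.7]
width: 0.0089
gripper_force: 47.1
```

>>> play_rows:
  series:
    - [-0.5,-1,0,0]
    - [0,0,0,0]
    - [0,0,0,0]
    - [0,0,0,0]

```text
t: 28.38
ee_pos: [0.4704, 0.115, 0.2002]
ee_rot: [0.0, 1.0, -0.0, 0.0]
ft_force: [0.5, -0.1, -1.9]
width: 0.0086
gripper_force: 47.1
```

```bash
python3 - <<'E'
from h import *
import json
c=arm.get_calibration('wrist'); e=arm.observe(); im=snap('wrist','w5.png'); print(e['t'],e['ee_pos'],e['ft_force'])
json.dump({k:(v.tolist() if hasattr(v,'tolist') else v) for k,v in c.items()}|{'e':e['ee_pos'].tolist()},open('c5.json','w'))
b=cv2.imread('pics/w5.png')[0:400,70:400]
b=cv2.convertScaleAbs(cv2.resize(b,None,fx=1.5,fy=1.5,interpolation=cv2.INTER_CUBIC),alpha=1.5,beta=10)
for k in range(0,795,60): cv2.line(b,(k,0),(k,8),(0,0,255),1); cv2.line(b,(0,k),(8,k),(0,0,255),1)
t=cv2.imread('pics/t3.png')[160:240,174:254]; t=cv2.resize(t,None,fx=3.7,fy=3.7,interpolation=cv2.INTER_CUBIC)
t=cv2.copyMakeBorder(t,0,600-t.shape[0],0,0,cv2.BORDER_CONSTANT); cv2.imwrite('pics/c5.png',np.hstack([b,t])[:, :800])
E
```

```text
28.375 [0.47044627 0.11502819 0.20023838] [ 0.51107848 -0.11566418 -1.86776721]
```

View pics/c5.png

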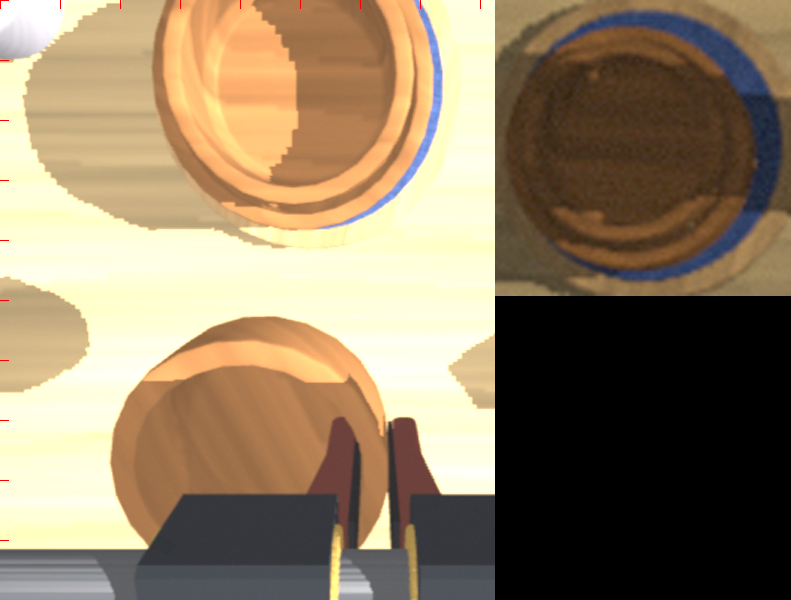

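The middle bowl sits home in the large one, rim arcs (165,90)–(290,204)–(414,70) on the left crop. The small bowl hangs in the fingers, rim (111,455), (245,341), (384,500). Fit both.

```bash
python3 - <<'E'
from h import *
import json
from scipy.optimize import least_squares
c=json.load(open('c5.json')); e=np.array(c['e']); T=np.array(c['world_to_cam']); R=T[:3,:3]; o=-R.T@T[:3,3]
So=[(200,349),(245,341),(290,348),(330,364),(350,378),(111,455),(113,490),(125,520),(140,545),(384,500),(370,545)]
Si=[(134,460),(140,500),(215,369),(250,364),(300,372)]
Mo=[(180,130),(210,172),(250,196),(290,204),(340,195),(380,165),(405,120),(414,70),(412,30)]
Mi=[(397,60),(385,110),(360,150),(320,178),(290,186),(250,178)]
def res(p,sets):
    x,y,z,a,b=p; n=np.array([a,b,1.]); n/=np.linalg.norm(n); C=np.array([x,y,z]); out=[]
    for L,r in sets:
        for u,v in (np.array(L)+.5)/1.5+[70,0]:
            d=R.T@np.array([(u-c['cx'])/c['fx'],-(v-c['cy'])/c['fy'],-1]); P=o+d*(n@(C-o))/(n@d); out.append((np.linalg.norm(P-C)-r)*1e3)
    return np.array(out)
S=[(So,.042),(Si,.034)]; M=[(Mo,.054),(Mi,.046)]
pr=lambda t,x,f:print(t,np.round(x,4),'rms mm',np.sqrt(np.mean(f**2)).round(2))
s=least_squares(res,[e[0],e[1]+.038,e[2]+.017,0.,0.],args=(S,)); pr('S free',s.x[:5]-np.r_[e,0,0],s.fun)
s=least_squares(lambda q:res([*q,e[2]+.017,0,0],S),[e[0],e[1]+.038]); pr('S fix',s.x-e[:2],s.fun)
s=least_squares(lambda q:res([*q,0,0],M),[.6,.154,.105]); pr('M z',s.x,s.fun)
s=least_squares(lambda q:res([*q,.105,0,0],M),[.6,.154]); pr('M fix',s.x,s.fun)
E
```

```text
S free [-0.0019  0.0384  0.0145  0.0905 -0.0342] rms mm 0.75
S fix [-0.0005  0.0382] rms mm 0.92
M z [0.6009 0.1532 0.1086] rms mm 0.89
M fix [0.6009 0.1533] rms mm 0.95
```

Target TCP is (0.6015, 0.115), final z about 0.110.

>>> play_rows:
  series:
    - [0.5,0,0,0]
    - [1,0,0,0]
    - [1,0,0,0]
    - [1,0,0,0]
    - [1,0,0,0]

```text
t: 29.05
ee_pos: [0.5844, 0.1152, 0.2]
ee_rot: [-0.0, 1.0, -0.0, 0.0]
ft_force: [0.5, 0.1, -1.1]
width: 0.0085
gripper_force: 47.1
```

>>> play_rows:
  series:
    - [0.74,0,0,0]
    - [0,0,0,0]
    - [0,0,0.8,0]
    - [0,0,1,0]
    - [0,0,0.7,0]

```text
t: 29.68
ee_pos: [0.5998, 0.1155, 0.1365]
ee_rot: [0.0, 1.0, -0.0, -0.001]
ft_force: [-0.2, 0.8, -1.2]
width: 0.0088
gripper_force: 47.1
```

>>> play_rows:
  series:
    - [0,0,0.3,0]
    - [0,0,0.1,0]
    - [0,0,0.08,0]
    - [0,0,0,0]
    - [0,0,0,0]

```text
t: 30.3
ee_pos: [0.6013, 0.1157, 0.1262]
ee_rot: [-0.0, 1.0, 0.0, 0.0]
ft_force: [-0.2, 0.5, 0.2]
width: 0.0082
gripper_force: 47.1
```

>>> play_rows:
  series:
    - [0,0,0.08,0]
    - [0,0,0.08,0]
    - [0,0,0.08,0]
    - [0,0,0,0]
    - [0,0,0,0]

```text
t: 30.92
ee_pos: [0.6009, 0.1157, 0.1197]
ee_rot: [-0.0, 1.0, -0.0, -0.0]
ft_force: [-0.3, -0.7, -1.3]
width: 0.0087
gripper_force: 47.1
```

>>> play_rows:
  series:
    - [0,0,0.08,0]
    - [0,0,0.08,0]
    - [0,0,0.08,0]
    - [0,0,0.04,0]
    - [0,0,0,0]

```text
t: 31.55
ee_pos: [0.6008, 0.1157, 0.1126]
ee_rot: [-0.0, 1.0, 0.0, -0.0]
ft_force: [0.0, -0.1, -1.7]
width: 0.0085
gripper_force: 47.1
```

>>> play_rows:
  series:
    - [0,0,0.04,0]
    - [0,0,0.04,0]
    - [0,0,0,0]
    - [0,0,0,0]

```text
t: 32.05
ee_pos: [0.6009, 0.1157, 0.1107]
ee_rot: [-0.0, 1.0, -0.0, 0.0]
ft_force: [0.2, -0.1, -1.1]
width: 0.0084
gripper_force: 47.1
```

>>> play_rows:
  series:
    - [0,0,0.03,0]
    - [0,0,0.02,0]
    - [0,0,0,0]

```text
t: 32.42
ee_pos: [0.6011, 0.1155, 0.1102]
ee_rot: [0.0, 1.0, 0.0, 0.0]
ft_force: [-1.3, -1.5, 5.5]
width: 0.0088
gripper_force: 47.2
```

Seated at the expected height with 5.5 N. Release, back off upward and check.

>>> play_rows:
  series:
    - [0,0,0,0]
    - [0,0,0,0]
    - [0,0,0,0]
  claw: 30

```text
t: 32.8
ee_pos: [0.6009, 0.1157, 0.1093]
ee_rot: [-0.0, 1.0, 0.0, -0.0]
ft_force: [-0.1, 0.1, -0.7]
width: 0.0298
gripper_force: 0.0
```

>>> play_rows:
  series:
    - [0,0,-0.5,0]
    - [0,0,-1,0]
    - [0,0,-1,0]
    - [0,0,-1,0]
    - [0,0,0,0]

```text
t: 33.42
ee_pos: [0.6027, 0.1159, 0.1997]
ee_rot: [-0.0, 1.0, 0.0, 0.003]
ft_force: [0.2, 0.8, 0.4]
width: 0.0298
gripper_force: 0.0
```

>>> play_rows:
  series:
    - [-0.3,1,0,0]
    - [-0.3,1,0,0]
    - [-0.3,1,0,0]
    - [-0.3,1,0,0]
    - [0,0,0,0]

```text
t: 34.05
ee_pos: [0.5698, 0.0145, 0.196]
ee_rot: [-0.0, 1.0, -0.001, -0.001]
ft_force: [0.5, -0.0, 0.7]
width: 0.0299
gripper_force: 0.0
```

```bash
python3 - <<'E'
from h import *
print(arm.observe()['t'],arm.observe()['ee_pos'])
snap('side','s6.png'); snap('wrist','w6.png')
a=cv2.imread('pics/s6.png'); w=cv2.imread('pics/w6.png')
cv2.imwrite('pics/c6.png',np.hstack([cv2.resize(a[210:330,200:320],(400,400),interpolation=cv2.INTER_CUBIC),cv2.resize(w[0:320,0:320],(400,400))]))
E
```

```text
34.05 [0.56983533 0.01449711 0.19602384]
```

View pics/c6.png

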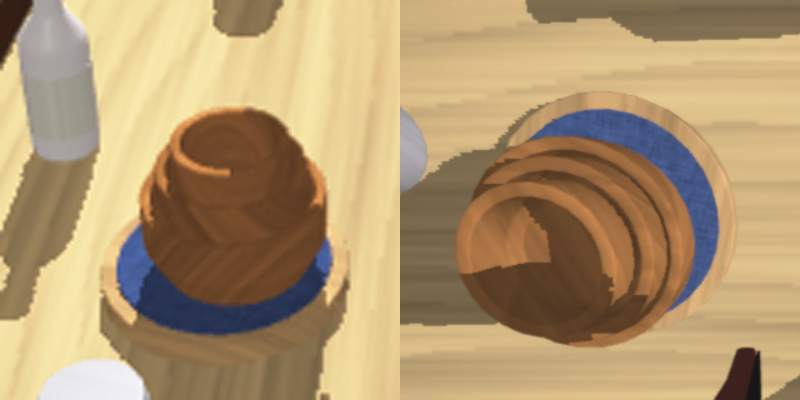

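The views show all three bowls nested and level on the disc, and the fingers are clear.

```bash
python3 -c "
from workcell import arm
print(arm.hand_in())"
```

```text
the job is handed in; nothing more can be done
None
```

I nested the three bowls on the blue disc and handed the job in at about 34 s of the 72 s limit; each bowl was set down at under 10 N, the last pictures show the nest level, and the hand-in gave no verdict.

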